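Lock the keyhole stop plate onto the sloping gluing board

TASK

Fit the loose stop plate to the sloping board: swing the board's keeper arm open, lower the plate flat onto the board with both keyholes' round holes over the two stud heads, and let go of it there. Then push the plate straight down the slope until it is fully home behind the stud heads, swing the keeper fully shut behind its upper edge, and leave the tape roll, the tin and the blue spring clamp round the work undisturbed.

Things in the scene. Friction and masses are not known exactly. Their poses are not given: they have to be found in the camera images.
- sloping_board: Grey metal board 210 mm (x) by 240 mm (y) by 12 mm, fixed on a dark stand and tilted 15 degrees, low edge toward the robot. Origin: centre of its top surface, 46 mm above the table. Its x axis points up the slope, y to the left along the board, z square out of the surface. It carries two headed studs and a keeper arm.
- stud_left (a point): Centre of the top of the left steel stud's head, at the board's x = -20, y = 55 mm. Neck 12 mm diameter, from the board's surface to 10 mm above it; round head 24 mm diameter, from 10 to 16 mm above it.
- stud_right (a point): The same for the right stud, at the board's x = -20, y = -55 mm; same size as the left one.
- keeper (a joint): Keeper arm, turning in the board's plane. 0 = shut: it points along the board's +y, across the slope. It grows to a stop at 1.57 = open: it points straight up the slope (board's +x). It stays where it is left and moves under about 1 N at its knob. It starts shut or nearly so (0 to 0.25), where it is in the way of the plate; open means beyond 1.2.
- keeper_knob (a point): Centre of the top of the keeper's upright round black knob, 16 mm diameter, standing from 9 to 40 mm above the board, 70 mm from the keeper's pivot.
- stop_plate: Loose aluminium plate 100 mm (x) by 170 mm (y) by 6 mm, 0.35 to 0.55 kg, lying flat on the table left or right of the board, with two keyholes and an upright bar. Origin: centre of its underside; z up. Fitted, its x axis points up the slope like the board's. Fully home its origin is at the board's x = -35, y = 0 mm, its upper edge at x = 15. It does not slide by itself on the board.
- keyhole_left (a point): Centre of the left keyhole's round hole (32 mm diameter, through), 3 mm above the plate's underside, at the plate's x = -15, y = 55 mm. From it a slot 16 mm wide runs toward the plate's +x and ends at x = 21 mm. With the round holes over the studs the plate's origin is at the board's x = -5, y = 0 mm; home is 30 mm lower.
- keyhole_right (a point): The same for the right keyhole, at the plate's x = -15, y = -55 mm; same shape as the left one.
- bar_top (a point): Centre of the top of the upright aluminium bar in the plate's middle, to grip it and push it by: 14 mm thick (along the plate's x), 68 mm long (along y), 34 mm high, its top 40 mm above the plate's underside.
- masking_tape: Roll of white masking tape lying flat, 107 mm diameter, 25 mm high, behind the work; origin at the centre of its underside. Leave it alone.
- glue_tin: Open metal tin, 68 mm diameter, 59 mm high, behind the work; origin at the centre of its underside. Leave it alone.
- spring_clamp_1: Blue spring clamp lying flat, 58 x 111 x 21 mm, at the right of the work; origin at the centre of its underside. Leave it alone.
- keeper_pivot (a point): Centre of the top of the keeper's pivot boss near the board's right edge (20 mm diameter, 15 mm high), at the board's x = 27, y = -105 mm. The arm is a dark flat bar 16 mm wide, from 1 to 9 mm above the board, 77 mm long from the pivot; when shut its lower edge lies at the board's x = 19 mm.

How it is judged:
By the outcome, as a careful person would: the job done as asked, in the order asked, and still so for the second after the job is handed in, with the robot touching nothing.
It also fails if it takes over 69 s, if anything falls off the work surface, if the arm or the gripper's body presses on something with over 40 N, if the wrist force passes 120 N, or if a joint passes its speed limit or range.

ROBOT

A 6-joint arm with a two-finger parallel gripper is mounted at the origin on a cart in front of the work surface, level with it; the furniture and walls round the work are solid. World frame = base frame: x ahead of the robot, y to its left, z up, the work surface at z = 0. Lengths are in m, angles in rad, forces in N, time in s.
With the tool pointing down it reaches from about 0.35 to 0.8 m from the base axis. Payload 7.3 kg.
Tool frame: the origin (TCP) lies between the finger pads; the fingertips stand 25 mm ahead of it and the grasp point (between the pads) lies 6 mm ahead of it (r.tip_extent is the distance from the TCP to the fingertips, in m); z points along the fingers, y is the direction in which the jaws open and shut (so a half turn about z gives the same grasp; the last joint's range is limited). The gripper opens to 85 mm and grips with 20 to 120 N. Pads are 22 mm wide; open, the fingers measure 114 mm over their backs; the gripper's body (76 mm by 85 mm) begins 54 mm behind the grasp point. The pads swing forward as they close: fully open they stand 13 mm farther back than shut.
Start: joints at [1.055, 0.342, 1.524, -0, 1.275, -0.146], TCP at [0.19, 0.49, 0.256] pointing down, gripper open.
Joint ranges: [-2.53, 2.53], [-0.77, 2.02], [0.04, 2.7], [-1, 4.14], [0.28, 2.66], [-3.11, 3.11]. Speed limits (rad/s): [2.57, 2.57, 3.14, 3.14, 3.14, 3.14].

INTERFACE

Orientations are given as a unit quaternion [x, y, z, w].
In Python, from workcell import r, command_gripper, optics gives the robot as it stands. The module is installed in compiled form; this text tells all that it offers. Calls block until the motion is done:
- r.reach(position, orientation): joint-space move of the TCP to a pose.
- r.move_straight(position, orientation=None, speed=0.15, max_force=None): straight line of the TCP; orientation=None keeps the orientation; speed is the mean speed in m/s. With max_force (N) it stops when the force on the tool has changed by that much, and returns True; else False.
- r.movej(angles): joint-space move.
- command_gripper(opening, force=None): finger opening in m; force is the grip in N (None keeps the last); returns when the fingers have stopped.
- r.hold(seconds).
- r.solve_ik(position, orientation): joint angles nearest the present ones, or None.
- r.read_state(): the state.
- optics.get_image(name): name is "scene" or "side" or "wrist"; returns (picture, depth): 420x560x3 uint8, red, green, blue; 420x560 float32, m along the optical axis (not along the pixel's ray), 0 where there is no reading.
- optics.camera_model(name): a dict with "K" (3x3 intrinsics, pixels), "R" (3x3) and "t" (3): a world point X has camera coordinates R X + t; the wrist camera has in their place "tool_from_camera" (4x4, takes a point from camera to tool coordinates, whose origin is the TCP and whose axes are the flange's). Camera axes: x right, y down, z forward; pixel columns grow to the right and rows downward; lengths in m; the calibration is good to about 2 mm. A picture is of the moment at which its call begins: read the wrist's pose just before it. camera_model takes no time and is no camera call.
A pose or a line that the arm cannot do raises r.PlanningError and nothing moves.
- r.finish_job(): hands the job in, once; it reports no verdict.
The state is a dict: "time_s": time; "joint_positions": joint angles; "dq": joint speeds; "tau": joint torques, N m; "eef_pos": TCP position; "eef_rot": TCP orientation; "contact_force": force on the tool from outside, world axes, zero at the start; "torque": the same for the moment, N m; "grip_width": finger opening in m.
Only numpy, scipy, OpenCV 4.12 (cv2) and the standard library are available. Lean on these libraries where they do the work, as an engineer would, in place of code of your own. Each camera call takes 0.05 s, during which the arm holds its last target. There are 200 camera calls.

## Working session

There is one attempt and no reset: what is moved stays moved. The work goes in short steps, each a Python script; the robot and the scene stay as the last script left them, time stands still between calls to the robot, and variables do not carry over. Pictures are saved under pics/ and viewed, about 8 in all and at most 12, crops included, and the job is handed in when it is done.

```bash
mkdir -p pics; cat > h.py <<'E'
import numpy as np, cv2
from scipy.spatial.transform import Rotation as Rot
from workcell import r, command_gripper, optics
def snap(name, fn):
    s=r.read_state(); im,d=optics.get_image(name); m=optics.camera_model(name)
    cv2.imwrite('pics/'+fn+'.png', im[:,:,::-1])
    K=np.array(m['K'])
    if name=='wrist':
        T=np.array(m['tool_from_camera']); Rt=Rot.from_quat(s['eef_rot']).as_matrix()
        A=Rt@T[:3,:3]; b=Rt@T[:3,3]+np.array(s['eef_pos'])
    else:
        A=np.array(m['R']).T; b=-A@np.array(m['t'])
    np.savez('pics/'+fn+'.npz', im=im,d=d,K=K,A=A,b=b)
    return im,d,K,A,b
def load(fn):
    z=np.load('pics/'+fn+'.npz'); return z['im'],z['d'],z['K'],z['A'],z['b']
def cloud(v):
    im,d,K,A,b=v; u,w=np.meshgrid(np.arange(d.shape[1]),np.arange(d.shape[0]))
    P=np.stack([(u-K[0,2])/K[0,0]*d,(w-K[1,2])/K[1,1]*d,d],-1)@A.T+b
    P[d<=0]=np.nan; return P
E
python3 - <<'E'
from h import *
s=r.read_state(); print(s)
for n in('scene','side'):
    v=snap(n,n+'0'); print(n,v[4],v[3][:,2])
a=cv2.imread('pics/scene0.png');b=cv2.imread('pics/side0.png')
E
```

```text
{'time_s': 0.0, 'joint_positions': array([ 1.05501328e+00,  3.42708136e-01,  1.52501852e+00,  1.61496735e-06,
        1.27538469e+00, -1.45977669e-01]), 'dq': array([-0.00112068,  0.00155638, -0.00160637,  0.00124012, -0.00040913,
        0.00062158]), 'tau': array([ 7.21232755e-05, -4.33687055e+01, -2.46009761e+01, -1.41356390e-04,
        7.98570458e-03,  5.37211619e-06]), 'eef_pos': array([0.18954156, 0.48920522, 0.25563297]), 'eef_rot': array([ 1.83851063e-01,  9.82953819e-01, -7.17903629e-04, -2.47422845e-04]), 'contact_force': array([ 0.48463718,  0.0241969 , -0.3546571 ]), 'torque': array([-0.03378869, -0.01522442, -0.0733258 ]), 'grip_width': 0.08533794407668001}
scene [-0.01900671 -0.7556016   1.14554336] [ 0.44432505  0.47818102 -0.75757386]
side [ 0.05042437 -0.89395542  0.60169663] [ 0.49222241  0.73003338 -0.47409742]
```

View pics/scene0.png

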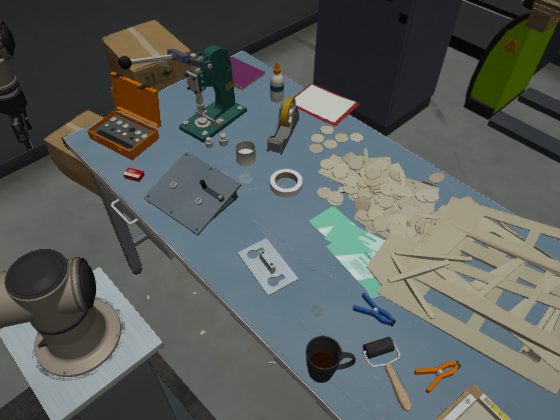

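View pics/side0.png

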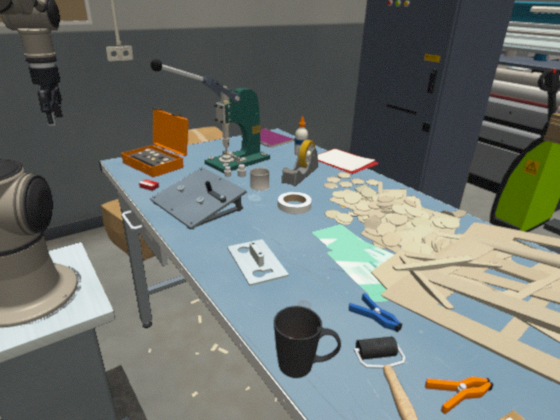

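The scene view shows the board at about (195,190), the knob at about (205,185), the plate at about (267,262), the tape at (286,182), the tin at (246,153) and the blue clamp at (375,310). Next I'll fit the poses from the depth data.

```bash
python3 - <<'E'
from h import *
v=load('scene0');P=cloud(v)
for (u,w) in [(195,190),(173,184),(194,207),(202,183),(221,195),(187,154),(240,186),(197,230),(146,194),(267,262),(267,238),(298,284),(268,292),(238,250),(268,258),(286,170),(246,146)]: print(u,w,P[w,u].round(3))
# plate
reg=np.zeros(P.shape[:2],bool);reg[230:300,230:305]=1
for lo,hi in((.003,.012),(.03,.05)):
    m=reg&(P[...,2]>lo)&(P[...,2]<hi);q=P[m][:,:2].astype(np.float32);print(m.sum(),cv2.minAreaRect(q),np.median(P[m],0))
reg[:]=0;reg[150:235,140:245]=1
m=reg&(P[...,2]>.012)&(P[...,2]<.1);q=P[m]
c=np.median(q,0)
for _ in range(8):
    A=np.c_[q[:,:2],np.ones(len(q))];k=np.linalg.lstsq(A,q[:,2],rcond=None)[0];e=q[:,2]-A@k;q=q[abs(e)<.004]
n=np.r_[-k[:2],1];n/=np.linalg.norm(n);print('n',n,np.degrees(np.arccos(n[2])),np.degrees(np.arctan2(-n[1],-n[0])),len(q))
print(cv2.minAreaRect(q[:,:2].astype(np.float32)),q.min(0),q.max(0))
im=v[0]
a=cv2.resize(im[145:240,135:255],None,fx=5,fy=5,interpolation=cv2.INTER_CUBIC)
b=cv2.resize(im[230:300,225:310],None,fx=5,fy=5,interpolation=cv2.INTER_CUBIC)
c=np.zeros((600,800,3),np.uint8)
a=cv2.resize(a,(400,317));b=cv2.resize(b,(400,329));c=np.zeros((340,800,3),np.uint8);c[:317,:400]=a;c[:329,400:]=b
cv2.imwrite('pics/crop.png',c[:,:,::-1])
E
```

```text
195 190 [0.507 0.168 0.049]
173 184 [0.469 0.231 0.055]
194 207 [0.468 0.125 0.034]
202 183 [0.519 0.14  0.093]
221 195 [0.544 0.083 0.065]
187 154 [0.574 0.296 0.073]
240 186 [ 0.654  0.127 -0.007]
197 230 [0.426 0.056 0.019]
146 194 [0.394 0.281 0.024]
267 262 [ 0.491 -0.183  0.039]
267 238 [ 0.57  -0.096 -0.003]
298 284 [ 0.523 -0.275 -0.002]
268 292 [ 0.441 -0.241  0.006]
238 250 [ 0.476 -0.073  0.   ]
268 258 [ 0.502 -0.175  0.041]
286 170 [0.797 0.057 0.022]
246 146 [0.769 0.227 0.034]
1504 ((0.5056029558181763, -0.1649540364742279), (0.23979470133781433, 0.2237415909767151), 47.01091766357422) [ 0.49689123 -0.17877024  0.0056572 ]
120 ((0.49774155020713806, -0.1738264262676239), (0.06901435554027557, 0.014379801228642464), 80.12059783935547) [ 0.4965072  -0.17444639  0.03883626]
n [-0.2067803  -0.03012337  0.97792356] 12.061584479558917 8.288437136153206 1584
((0.4997861385345459, 0.17904053628444672), (0.2051091492176056, 0.24644730985164642), 8.301336288452148) [0.38655853 0.04939432 0.02324168] [0.60954249 0.30698987 0.06486152]
```

View pics/crop.png

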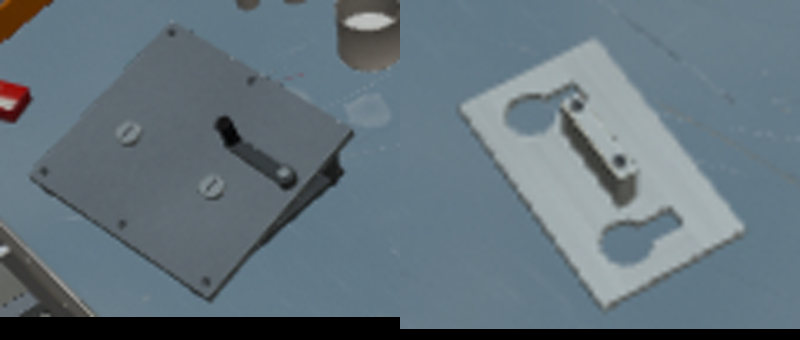

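The crops show the board's yaw at about +8°, with the keeper nearly shut and the knob at crop (225,128). The plate's slots point away from the robot, so its x yaw is about -10°. I'll take closer wrist views of both.

```bash
python3 - <<'E'
from h import *
print(np.array(optics.camera_model('wrist')['tool_from_camera']).round(3).tolist(), r.tip_extent)
def down(yaw,tilt=0): # tool y along heading `yaw`
    y=np.array([np.cos(yaw),np.sin(yaw),0]);z=np.array([0,0,-1.]);return Rot.from_matrix(np.c_[np.cross(y,z),y,z]).as_quat()
for nm,p,yw in(('wb',[.47,.17,.33],np.radians(98)),('wp',[.46,-.17,.30],np.radians(80))):
    best=None
    for k in(0,np.pi):
        q=r.solve_ik(p,down(yw+k))
        if q is not None:
            c=abs(np.array(q)-r.read_state()['joint_positions']).sum();print(nm,k,np.round(q,2))
            if best is None or c<best[0]: best=(c,down(yw+k))
    r.reach(p,best[1]); snap('wrist',nm)
print(r.read_state()['time_s'],r.read_state()['joint_positions'])
a=cv2.imread('pics/wb.png');b=cv2.imread('pics/wp.png')
cv2.imwrite('pics/w2.png',np.hstack([cv2.resize(a,(400,300)),cv2.resize(b,(400,300))]))
E
```

```text
[[-0.0, -0.946, -0.324, 0.083], [1.0, -0.0, -0.001, -0.0], [0.001, -0.324, 0.946, -0.117], [0.0, 0.0, 0.0, 1.0]] 0.025
wb 0 [ 0.19  0.25  1.45 -0.    1.44 -1.52]
wb 3.141592653589793 [ 0.19  0.25  1.45 -0.    1.44  1.62]
wp 0 [-0.51  0.25  1.54 -0.    1.36 -1.91]
wp 3.141592653589793 [-0.51  0.25  1.54 -0.    1.36  1.23]
3.0833 [-5.08236809e-01  2.45413623e-01  1.53717019e+00  3.66871900e-04
  1.35869819e+00 -1.90642174e+00]
```

View pics/w2.png

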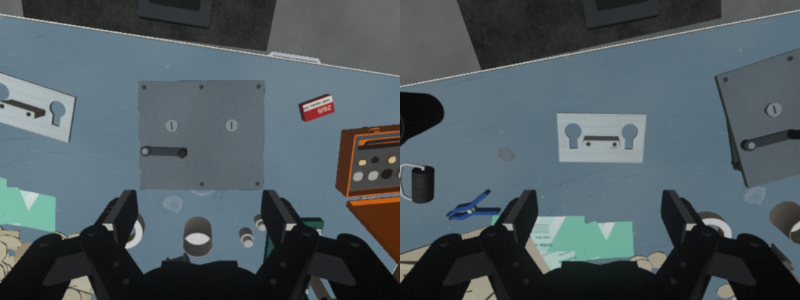

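```bash
cat >> h.py <<'E'
def onplane(v,uv,z):
    im,d,K,A,b=v; uv=np.atleast_2d(uv).astype(float)
    ray=np.c_[(uv[:,0]-K[0,2])/K[0,0],(uv[:,1]-K[1,2])/K[1,1],np.ones(len(uv))]@A.T
    return b+ray*((z-b[2])/ray[:,2])[:,None]
def proj(v,X):
    im,d,K,A,b=v; c=(np.atleast_2d(X)-b)@A; return c[:,:2]/c[:,2:]*[K[0,0],K[1,1]]+[K[0,2],K[1,2]]
def boardT(x,y,yaw):
    return Rot.from_euler('ZY',[yaw,-np.radians(15)]).as_matrix(), np.array([x,y,.046])
E
python3 - <<'E'
from h import *
from scipy.optimize import least_squares
v=load('wb');im=v[0];g=cv2.cvtColor(im,cv2.COLOR_RGB2GRAY)
x0,y0,x1,y1=185,105,385,270
sub=g[y0:y1,x0:x1]; base=np.median(sub)
def blobs(mask,amin,amax):
    n,l,s,c=cv2.connectedComponentsWithStats(mask.astype(np.uint8))
    return [(c[i]+[x0,y0],s[i]) for i in range(1,n) if amin<s[i][4]<amax]
print('base',base)
for c,s in blobs(sub>base+18,40,1000): print('bright',c.round(1),s)
for c,s in blobs(sub<base-30,20,2000): print('dark',c.round(1),s)
a=cv2.resize(im[100:280,185:395],(700,600),interpolation=cv2.INTER_CUBIC);cv2.imwrite('pics/bz.png',a[:,:,::-1])
# plate
v=load('wp');im=v[0];h=cv2.cvtColor(im,cv2.COLOR_RGB2HSV)
m=((h[...,1]<40)&(h[...,2]>110)).astype(np.uint8);m[:150]=0;m[240:]=0;m[:,:380]=0;m[:,:]*=1;m2=m.copy();m2[:,:210]=0
m=((h[...,1]<40)&(h[...,2]>110)).astype(np.uint8);k=np.zeros_like(m);k[150:240,210:350]=1
k[:]=0;k[145:240,205:360]=1
print('plate px',(m*k).sum(), im.shape)
cv2.imwrite('pics/pm.png',np.hstack([im[140:245,205:360,::-1],cv2.cvtColor((m*255)[140:245,205:360],cv2.COLOR_GRAY2BGR)]))
P=cloud(v);reg=(P[...,2]>.003)&(P[...,2]<.06)&(abs(P[...,0]-.5)<.12)&(abs(P[...,1]+.174)<.12)
print(reg.sum(),cv2.minAreaRect(P[reg][:,:2].astype(np.float32)))
t=reg&(P[...,2]>.03);print(t.sum(),cv2.minAreaRect(P[t][:,:2].astype(np.float32)),np.median(P[t],0))
E
```

```text
base 101.0
bright [239.8 175.5] [ 47  63  17  16 188]
bright [323.8 175.2] [131  62  17  17 184]
bright [282.5 267.9] [ 81 161  35   4  93]
dark [201.5 122. ] [14 15  6  5 22]
dark [232.5 211.7] [ 12  99  65  18 711]
dark [359.9 256.9] [173 150   5   5  22]
dark [376.  267.5] [183 161  17   4  66]
plate px 6925 (420, 560, 3)
7148 ((0.49990585446357727, -0.17321202158927917), (0.17026738822460175, 0.10058359056711197), 79.3694076538086)
595 ((0.49954327940940857, -0.17274177074432373), (0.06718052178621292, 0.013807838782668114), 79.33381652832031) [ 0.49821592 -0.17315916  0.039024  ]
```

View pics/bz.png

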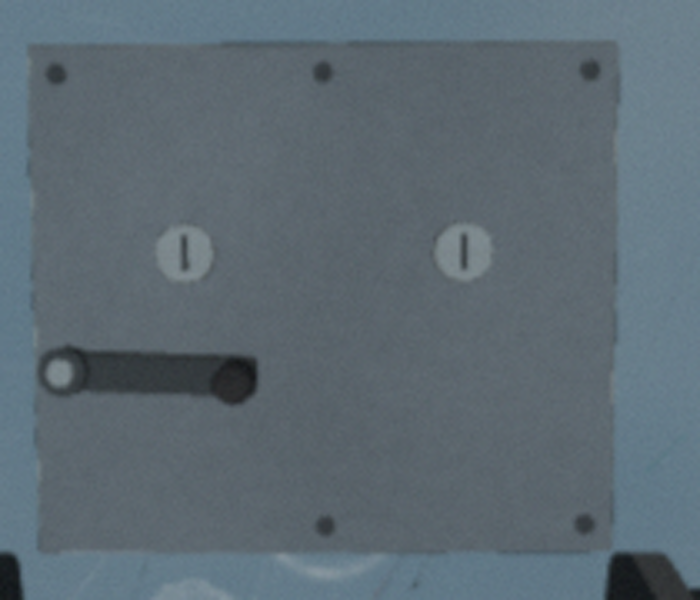

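The board view shows the stud heads at pixels (240,176) and (324,175), the pivot at (203,212) and the knob top at (255,215), so the keeper is almost shut. I'll fit the board pose to these points, grip the knob and swing the keeper open.

```bash
cat >> h.py <<'E'
import json,os
if os.path.exists('board.json'):
    BX,BY,BYAW=json.load(open('board.json')); BR,Bt=boardT(BX,BY,BYAW)
    def B(x,y,z): return Bt+BR@(np.array([x,y,z])/1000)
    def bq(ysgn,axis): # tool z along -board normal, tool y along board axis
        z=-BR[:,2]; y=ysgn*BR[:,axis]; return Rot.from_matrix(np.c_[np.cross(y,z),y,z]).as_quat()
    def tcp(x,y,z): return B(x,y,z+6)   # grasp point at board x,y,z (mm), tool square to the board
def st():
    s=r.read_state(); return 't %.1f F %s w %.4f p %s'%(s['time_s'],np.round(s['contact_force'],1),s['grip_width'],np.round(s['eef_pos'],4))
E
python3 - <<'E'
from h import *
from scipy.optimize import least_squares
v=load('wb')
uv=np.array([[239.8,175.5],[323.8,175.2],[203.3,212.2],[254.9,214.6]])
def f(p):
    R,t=boardT(*p[:3]);a=p[3]
    X=np.array([[-20,-55,16],[-20,55,16],[27,-105,15],[27+70*np.sin(a),-105+70*np.cos(a),40]])/1000
    return (proj(v,X@R.T+t)-uv).ravel()
s=least_squares(f,[.5,.18,.14,.1]);print(s.x,s.fun.round(2))
json.dump(list(s.x[:3]),open('board.json','w'));json.dump(s.x[3],open('keeper.json','w'))
# depth check of the board plane
P=cloud(v);R,t=boardT(*s.x[:3]);b=(P-t)@R
m=(abs(b[...,0])<.1)&(abs(b[...,1])<.115)&(abs(b[...,2])<.012)
q=b[m];k=np.linalg.lstsq(np.c_[q[:,:2],np.ones(len(q))],q[:,2],rcond=None)[0];print('plane resid',k.round(4))
E
python3 - <<'E'
from h import *
a=json.load(open('keeper.json'))
K=lambda a,z:tcp(27+70*np.sin(a),-105+70*np.cos(a),z)
now=r.read_state()['joint_positions']
for sg in(1,-1):
  for ax in(0,1):
    print(sg,ax,[None if (q:=r.solve_ik(p,bq(sg,ax))) is None else np.round(q,2).tolist() for p in(K(a,110),K(a,31),K(1.5,31))])
E
```

```text
[0.50045534 0.17884774 0.15221392 0.0263315 ] [ 0.31  0.45  0.2  -0.26 -0.03 -0.18 -0.46 -0.  ]
plane resid [ 0.001  -0.0056 -0.0001]
1 0 [[0.13, 0.32, 1.87, 0.01, 0.69, -0.03], [0.13, 0.48, 1.89, 0.01, 0.51, -0.03], [0.01, 0.53, 1.71, 0.06, 0.64, -0.19]]
1 1 [[0.13, 0.32, 1.87, 0.01, 0.69, -1.6], [0.13, 0.48, 1.89, 0.01, 0.51, -1.6], [0.01, 0.53, 1.71, 0.06, 0.64, -1.76]]
-1 0 [None, None, [0.01, 0.53, 1.71, 0.06, 0.64, 2.95]]
-1 1 [[0.13, 0.32, 1.87, 0.01, 0.69, 1.54], [0.13, 0.48, 1.89, 0.01, 0.51, 1.54], [0.01, 0.53, 1.71, 0.06, 0.64, 1.38]]
```

```bash
python3 - <<'E'
from h import *
a=json.load(open('keeper.json'))
K=lambda a,z:tcp(27+70*np.sin(a),-105+70*np.cos(a),z)
q=bq(1,1)
command_gripper(.045,20)
r.reach(K(a,110),q); print(r.move_straight(K(a,32),speed=.12,max_force=10),st())
command_gripper(0,20);print(st())
for t in np.linspace(a,1.53,10)[1:]:
    h=r.move_straight(K(t,32),speed=.08,max_force=25)
    if h: break
print(h,t,st())
command_gripper(.045);r.move_straight(K(t,120),speed=.2);print(st())
r.reach([.46,.08,.36],Rot.from_matrix(np.c_[np.cross([-.156,.988,0],[0,0,-1]),[-.156,.988,0],[0,0,-1.]]).as_quat())
snap('wrist','w3');print(st())
E
```

```text
False t 5.7 F [-0.1 -0.1 -0.1] w 0.0449 p [0.5239 0.1468 0.0907]
t 6.0 F [-1.8  1.7  4.8] w 0.0149 p [0.5239 0.1472 0.091 ]
False 1.53 t 8.7 F [5.1 0.5 5. ] w 0.0151 p [0.6008 0.0903 0.1092]
t 9.7 F [ 0.3  0.7 -0.4] w 0.0453 p [0.5759 0.0871 0.1922]
t 10.6 F [ 0.4 -0.4 -0.2] w 0.0450 p [0.4601 0.08   0.3577]
```

View pics/w3.png

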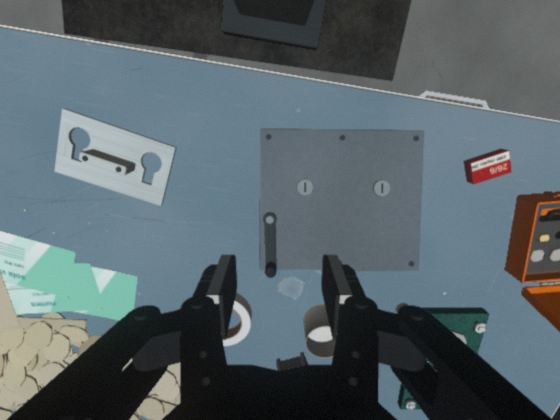

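The keeper is open: it points straight up the slope, with the knob at (270,270). Next I'll pick up the plate, hover it over the studs and check the alignment before lowering it.

```bash
python3 - <<'E'
from h import *
yw=np.radians(-10.65);y=np.array([np.cos(yw),np.sin(yw),0]);z=np.array([0,0,-1.])
q=Rot.from_matrix(np.c_[np.cross(y,z),y,z]).as_quat()
p=np.array([.4997,-.173,.034])
command_gripper(.05,60)
r.reach(p+[0,0,.1],q);print(r.move_straight(p,speed=.12,max_force=8),st())
command_gripper(0,60);print(st())
r.move_straight(p+[0,0,.14],speed=.12);print(st())
r.reach(tcp(-5,0,28+75),bq(1,0));r.move_straight(tcp(-5,0,28+35),speed=.1);r.hold(.3);print(st())
snap('side','s4');v=snap('scene','c4');snap('wrist','w4')
a=cv2.resize(v[0][120:240,130:270,::-1],(400,343));b=cv2.resize(cv2.imread('pics/w4.png'),(400,300))
c=np.zeros((343,800,3),np.uint8);c[:,:400]=a;c[:300,400:]=b;cv2.imwrite('pics/m4.png',c)
E
```

```text
False t 13.1 F [1.1 0.3 0.7] w 0.0502 p [ 0.5002 -0.1731  0.0347]
t 13.5 F [-0.9  1.1  5.5] w 0.0132 p [ 0.5002 -0.1732  0.0347]
t 14.8 F [ 0.5 -0.4 -3.6] w 0.0132 p [ 0.4993 -0.1728  0.1732]
t 17.0 F [-0.3 -0.3 -4. ] w 0.0129 p [0.4782 0.1755 0.1119]
```

View pics/m4.png

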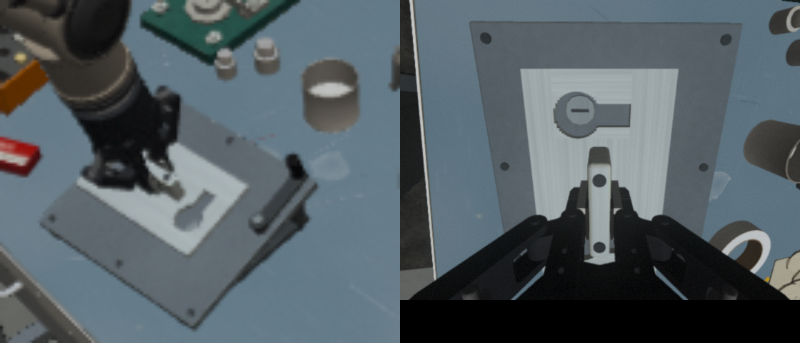

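```bash
python3 - <<'E'
from h import *
v=load('w4');X=np.array([[-55,85,41],[45,85,41],[-20,55,41],[-20,55,16]])
print(proj(v,[B(*x) for x in X]).round(1))
im=v[0];h=cv2.cvtColor(im,cv2.COLOR_RGB2HSV)
m=((h[...,1]<30)&(h[...,2]>130)).astype(np.uint8);n,l,s,c=cv2.connectedComponentsWithStats(m);i=1+s[1:,4].argmax()
print(s[i]);print([ (w,np.flatnonzero(l[w]==i)[[0,-1]]) for w in(100,105,120)], [(u,np.flatnonzero(l[:,u]==i)[0]) for u in(190,280,370)])
# hole/stud
sub=(l!=i)[98:200,190:370];n2,l2,s2,c2=cv2.connectedComponentsWithStats(sub.astype(np.uint8))
for k in range(1,n2):
    if s2[k,4]>200: print('hole',s2[k]+[190,98,0,0,0])
g=cv2.cvtColor(im,cv2.COLOR_RGB2GRAY)
a=cv2.resize(im[90:220,180:380],(800,520),interpolation=cv2.INTER_CUBIC);cv2.imwrite('pics/h4.png',a[:,:,::-1])
E
```

```text
[[166.9  97.2]
 [389.1  97.2]
 [246.9 163.3]
 [251.4 154.7]]
[  168    96   222   274 34187]
[(100, array([169, 389])), (105, array([169, 388])), (120, array([171, 386]))] [(190, np.int64(96)), (280, np.int64(96)), (370, np.int64(96))]
hole [ 214  129  109   65 4770]
```

View pics/h4.png

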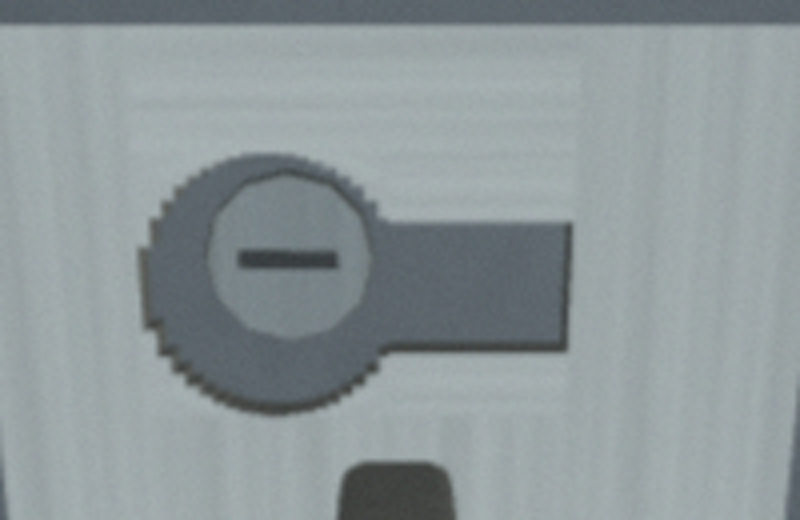

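The stud head is at (252,154), as predicted to within 1 px, and sits inside the hole. The plate's edges also match. I'll lower it, let go and push.

```bash
python3 - <<'E'
from h import *
print(r.solve_ik(tcp(-52,0,28),bq(1,0)))
h=r.move_straight(tcp(-5,0,28.0),speed=.04,max_force=7);p=np.array(r.read_state()['eef_pos'])
print(h,st(),'board',(BR.T@(p-Bt)*1000).round(1))
command_gripper(.04,20);r.hold(.4);print(st())
snap('wrist','w5')
E
```

```text
[ 0.21486785  0.43642026  2.09419737 -0.04727443  0.35002617  0.10493613]
True t 17.9 F [-1.8  0.5  5. ] w 0.0131 p [0.4864 0.1766 0.0782] board [-5.4 -0.  34.8]
t 18.7 F [ 0.6 -0.5 -0.8] w 0.0397 p [0.4852 0.1764 0.0772]
```

View pics/w5.png

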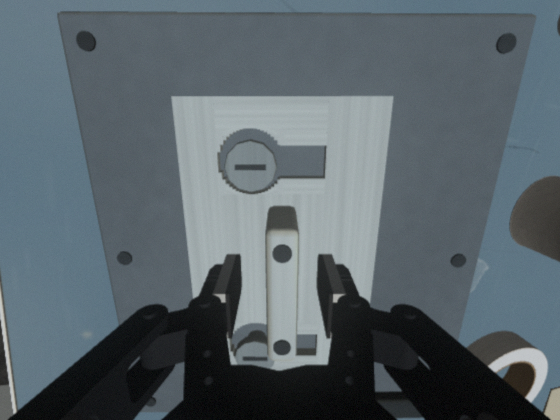

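The plate lies flat with both stud heads in the round holes (left at (250,165), right at about (255,352)), and the fingers are clear of the bar. Now I'll push it down the slope with the upper finger.

```bash
python3 - <<'E'
from h import *
bx=lambda:(BR.T@(np.array(r.read_state()['eef_pos'])-Bt)*1000).round(1)
r.move_straight(tcp(-17,0,28),speed=.06)
h=r.move_straight(tcp(-54,0,28),speed=.03,max_force=22);print(h,st(),bx())
p=bx();r.move_straight(tcp(p[0]+6,p[1],28),speed=.05);r.hold(.2);print(bx(),st())
snap('wrist','w6')
E
```

```text
False t 20.5 F [13.3  1.8 -2.4] w 0.0403 p [0.4448 0.1704 0.0667] [-49.    0.1  34.5]
[-43.7   0.1  33.9] t 21.0 F [ 0.8 -1.   0.3] w 0.0401 p [0.4501 0.1713 0.0674]
```

View pics/w6.png

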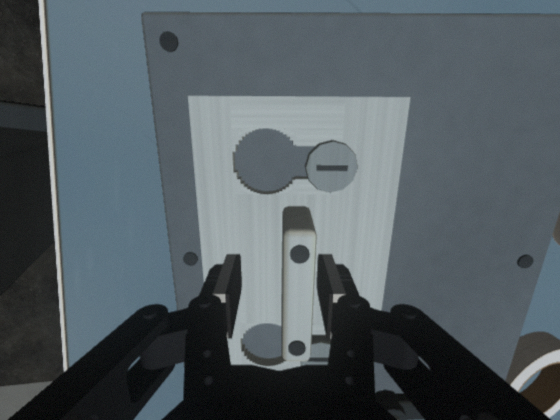

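```bash
python3 - <<'E'
from h import *
v=load('w6');print('pred home corners',proj(v,[B(-85,85,6),B(15,85,6)]).round(1))
a=1.53
K=lambda a,z:tcp(27+70*np.sin(a),-105+70*np.cos(a),z)
q=bq(1,1)
r.move_straight(tcp(-43.7,0,110),speed=.2);command_gripper(.045,20)
r.reach(K(a,110),q);print(r.move_straight(K(a,32),speed=.12,max_force=10),st())
command_gripper(0,20);print(st())
for t in list(np.linspace(a,.05,10)[1:])+[-.03]:
    h=r.move_straight(K(t,32),speed=.08,max_force=20)
    if h: break
print(h,t,st(),(BR.T@(np.array(r.read_state()['eef_pos'])-Bt)*1000).round(1))
command_gripper(.045);r.move_straight(K(t,120),speed=.2);print(st())
y=np.array([-.152,.988,0]);z=np.array([0,0,-1.])
r.reach([.46,.15,.33],Rot.from_matrix(np.c_[np.cross(y,z),y,z]).as_quat());r.hold(.2)
snap('wrist','w7');snap('scene','c7');print(st())
E
```

```text
pred home corners [[186.8  97.4]
 [409.8  97.3]]
False t 24.3 F [-1.1  0.3  0.5] w 0.0452 p [0.5991 0.0906 0.1084]
t 24.7 F [-2.  -0.3  4.8] w 0.0150 p [0.5991 0.0906 0.1087]
False -0.03 t 27.5 F [-2.2 -1.   8.3] w 0.0152 p [0.5185 0.1465 0.0889] [ 23.6 -34.7  38.1]
t 28.5 F [ 0.4 -0.  -0.4] w 0.0453 p [0.497  0.1429 0.1737]
t 29.5 F [ 0.6 -0.1  0.1] w 0.0452 p [0.4598 0.1499 0.3289]
```

View pics/w7.png

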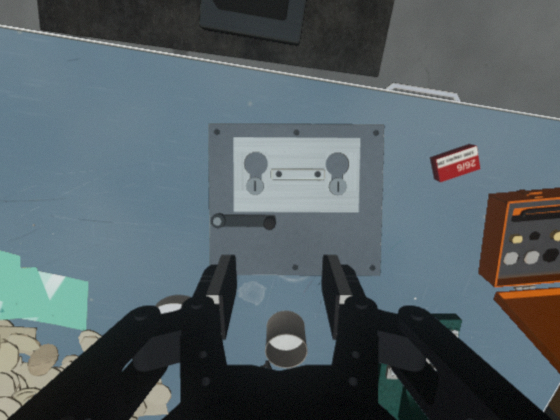

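Both necks are at the slot ends and the keeper lies along the plate's upper edge, with the knob at (269,222). I'll check the angle and position numerically.

```bash
python3 - <<'E'
from h import *
v=load('w7');g=cv2.cvtColor(v[0],cv2.COLOR_RGB2GRAY)
for a in(0,.05,.1):print(a,'knob',proj(v,B(27+70*np.sin(a),-105+70*np.cos(a),40)).round(1),'arm end',proj(v,B(27+77*np.sin(a),-105+77*np.cos(a),9)).round(1))
m=(g<42).astype(np.uint8);m[:205]=0;m[240:]=0;m[:,:255]=0;m[:,290:]=0
n,l,s,c=cv2.connectedComponentsWithStats(m)
for i in range(1,n):
  if s[i,4]>20:print('dark',c[i].round(1),s[i])
print('plate pred',proj(v,[B(15,85,6),B(15,-85,6),B(-85,-85,6),B(-85,85,6)]).round(1).tolist())
h=cv2.cvtColor(v[0],cv2.COLOR_RGB2HSV);m=((h[...,1]<30)&(h[...,2]>130)).astype(np.uint8);n,l,s,c=cv2.connectedComponentsWithStats(m[:250,200:400]);i=1+s[1:,4].argmax();print(s[i]+[200,0,0,0,0])
# undisturbed check
a,b=load('scene0')[0].astype(int),load('c7')[0].astype(int);d=abs(a-b).max(-1)
for nm,(u,w) in dict(tape=(286,182),tin=(246,153),clamp=(375,310)).items():print(nm,(d[w-14:w+14,u-20:u+20]>45).sum())
cv2.imwrite('pics/k7.png',cv2.resize(v[0][190:245,200:300],(800,440),interpolation=cv2.INTER_CUBIC)[:,:,::-1])
E
```

```text
0 knob [[269.4 223.7]] arm end [[275.3 220.9]]
0.05 knob [[269.3 226.5]] arm end [[275.2 223.8]]
0.1 knob [[269.1 229.3]] arm end [[275.  226.6]]
dark [270.1 217.9] [265 216  10   6  27]
plate pred [[358.4, 211.9], [233.4, 211.9], [232.7, 137.5], [359.6, 137.5]]
[ 233  137  128   76 8392]
tape 0
tin 0
clamp 0
```

View pics/k7.png

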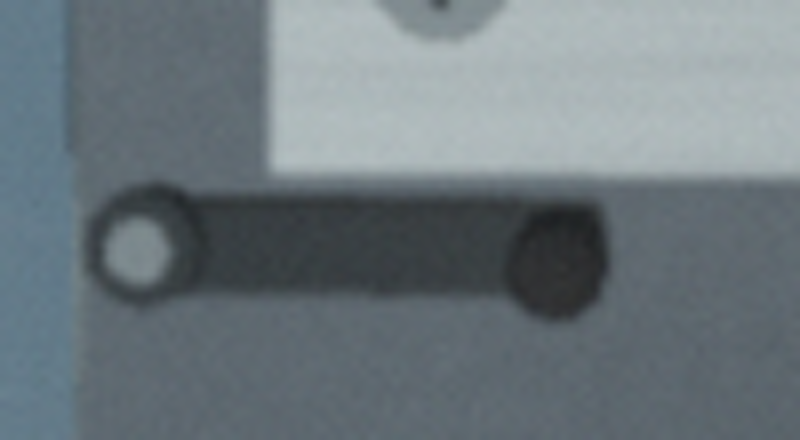

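The knob top is at (269.6,222.9), against (269.4,223.7) predicted for 0 rad, so the keeper is shut. The plate outline matches the home prediction within about 1 px, and the robot is clear.

```bash
python3 -c "
from h import *
print(r.finish_job(),st())"
```

```text
the job is handed in; nothing more can be done
the job is handed in; nothing more can be done
```

The stop plate is fitted fully home behind both stud heads, the keeper is shut behind its upper edge, and the job is handed in. It was at about 30 s on the robot's clock at my last reading.

I swung the keeper open by its knob to about 1.53 rad. I then picked the plate up by its bar, lowered it over the stud heads and let go. I pushed it down the slope with one finger until it stopped at about 13 N, and swung the keeper shut.

**Last checks:**
- **Plate:** its outline is within about 1 px (1–2 mm) of the predicted home position, and both necks sit at the slot ends.
- **Keeper:** its knob is within about 1 px of the predicted 0 rad position, with a small gap left to the plate.
- **Surroundings:** comparing before and after scene images shows no change at the tape roll, the tin or the blue clamp.
- **Forces:** the readings I took were all under about 14 N. I did not log force continuously.

No check failed. One small disagreement is that the first coarse depth fit gave the board a 12° tilt. I used the stated 15°, which the wrist-camera depth confirmed.

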